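# Pack the changeover kit for the tie machine

## Task

Pack the changeover kit into the aluminium kit tray: lower the large full reel over the upright post and then the small full reel onto it, both flange down as they lie, stand the bronze filter element upright in the round cup, and lay the tee fitting flat in the middle of the rectangular pocket, its straight run along the pocket's length. The empty reel and the elbow fitting do not belong to the kit: leave them where they are. Let go of everything at the end.

Things in the scene. Friction and masses are not known exactly. Their poses are not given: they have to be found in the camera images.
- large_reel: Large full reel: white plastic core wound with black tie strip, lying flat with its axis upright. Thin bottom flange 60 mm across and 4 mm high; above it the black winding, 56 mm across, up to the reel's total height of 32 mm (no upper flange); through-bore 28 mm. Weighs about 0.16 kg. Origin: centre of the underside, z up.
- small_reel: Small full reel of the same make: bottom flange 46 mm across and 4 mm high, black winding 42 mm across, total height 26 mm, through-bore 28 mm. About 0.07 kg. Origin: centre of the underside, z up.
- empty_reel: Empty reel, a look-alike that does not belong in the kit: same white bottom flange as the large reel (60 mm across, 4 mm high) but no black winding, only the bare white hub, 34 mm across and 32 mm high in total, bore 28 mm. Origin: centre of the underside, z up.
- filter: Compressed-air filter element standing upright: cylinder of bronze-coloured sinter 29 mm across with white end caps 30 mm across, on top a white stub 14 mm across; the cylinder is 58 mm high, 62 mm with the stub. About 0.07 kg. Origin: centre of the underside, z up along the cylinder.
- tee: Tee fitting lying flat: black tubes 22 mm across, steel collars at the three ends. The straight run, 64 mm long, lies along x with its axis at y = -10.5 mm; the branch leaves its middle and ends at y = +21.5 mm. Footprint 64 (x) by 43 (y), height 22 mm. Origin: centre of that footprint, on the underside, z up. At x = 0 it can be gripped 43 mm wide along y. About 0.06 kg.
- elbow: Elbow fitting lying flat, a look-alike of the tee that does not belong in the kit: same black tube 22 mm across with steel collars, but only two arms at a right angle. Footprint 43 by 43 mm, height 22 mm. Origin: centre of that footprint, on the underside; the corner is at x = y = -10.5 mm, one arm runs to +x and one to +y.
- tray: Kit tray, bare aluminium, fastened to the bench: 300 mm (its x) by 110 mm (its y), rim 14 mm high and 5 mm thick, floor 6 mm above the bench. Three nests sit in a row along its x, 95 mm apart, the middle one on the tray's centre, in any order. Origin: centre of the underside.
- post_nest: Nest with the upright post, fixed in the tray: white plate 92 by 92 mm, 4 mm thick, with a steel post 12 mm across at its centre; post top 70 mm above the nest's underside, tapered over its last 8 mm. A reel's 28 mm bore passes over it; reels rest on the plate at z = 4 mm. Origin: centre of the plate's underside, 6 mm above the bench; axes parallel to the tray's.
- cup_nest: Nest with the round cup, fixed in the tray: white plate 92 by 92 mm, 4 mm thick, with a round collar 46 mm inside and 56 mm outside at its centre, collar top 26 mm above the nest's underside. The cup's floor is the plate, at z = 4 mm. Origin: centre of the plate's underside, 6 mm above the bench; axes parallel to the tray's.
- pocket_nest: Nest with the rectangular pocket, fixed in the tray: white plate 92 by 92 mm, 4 mm thick; a low wall 4 mm thick rings a pocket 84 mm long (x, along the tray) and 60 mm wide (y); floor at z = 4 mm, wall top at z = 11 mm. Origin: centre of the underside, 6 mm above the bench; axes parallel to the tray's. The tee fits only with its run along x, either way round.
Not all that is in view belongs to the job. What is shaped like the filter but green or purple is not meant. Leave any pink look-alike of the tee alone.

How it is judged (in metres and radians):
At the end, for the whole second after the job is handed in: Large reel flat on the nest plate over the post, small reel flat on it (both within 11 mm of the post); filter upright on the cup floor (12 mm); tee flat in the pocket (15 mm along, 12 mm across, within 20 degrees); empty reel and elbow within 30 mm of their starts; all released and at rest (horizontal distance between each of large_reel, small_reel and post_nest below 0.011 m and z of large_reel in the frame of post_nest below 0.01 m and angle between each of large_reel, small_reel, tee's own z axis and vertical below 0.1 rad and z of small_reel in the frame of large_reel between 0.027 and 0.038 m and horizontal distance between filter and cup_nest below 0.012 m and z of filter in the frame of cup_nest below 0.01 m and angle between filter's own z axis and vertical below 0.12 rad and x of tee in the frame of pocket_nest between -0.015 and 0.015 m and y of tee in the frame of pocket_nest between -0.012 and 0.012 m and z of tee in the frame of pocket_nest below 0.008 m and angle between the x axis of tee and the x axis of pocket_nest, either way round below 0.35 rad and distance of each of empty_reel, elbow from where it was at the start of the episode below 0.03 m and linear speed of each of large_reel, small_reel, filter, tee below 0.02 m/s); the robot touches nothing.
It fails at once if the empty reel or the elbow fitting was moved more than 30 mm (distance of any of empty_reel, elbow from where it was at the start of the episode above 0.03 m).
It also fails if it takes over 106 s, if anything falls off the work surface, if the arm or the gripper's body presses on something with over 40 N, if the wrist force passes 120 N, or if a joint passes its speed limit or range.

## Robot

A 6-joint arm with a two-finger parallel gripper is mounted at the origin on the work surface. World frame = base frame: x ahead of the robot, y to its left, z up, the work surface at z = 0. Lengths are in m, angles in degrees, forces in N, time in s.
With the tool pointing down it reaches from about 0.4 to 0.825 m from the base axis. Payload 7 kg.
Tool frame: the origin (TCP) lies midway between the tips of the shut fingers; the grasp point (between the pads) lies 19 mm behind it; z points along the fingers, y is the line along which they close (so a half turn about z gives the same grasp; the last joint's range is limited). The gripper opens to 88 mm and grips with 3 to 60 N. Pads are 19 mm wide; open, the fingers measure 130 mm over their backs; the gripper's body (78 mm by 193 mm) begins 47 mm behind the grasp point.
Start: joints at [85.376, 20.546, 0.682, 0, -70.136, -16.507], TCP at [0.243, 0.63, 0.227] pointing down, gripper open.
Joint ranges: [-176.03, 176.03], [-82.01, 121.73], [-58.28, 71.71], [-173.87, 95.51], [-174.79, -0.11], [-173.66, 173.66]. Speed limits (degrees/s): [136.94, 136.94, 172.46, 180, 180, 180].

## Interface

Orientations are given as [roll, pitch, yaw] about the fixed x, y, z axes, in that order (R = Rz(yaw) Ry(pitch) Rx(roll)).
In Python, from plant import ctrl gives the robot as it stands. The module is installed in compiled form; this text tells all that it offers.
- The arm moves only by the tool send_rows, never from a script. Its argument "plan" is a list that holds one entry, the list of rows, each a list of 6 numbers: the shift along the tool's x, y, z in normalised numbers (1 is 100 cm), then the turn, a rotation vector about the tool's x, y, z in a scale on which 1.0 is 120 degrees. A call has 1 to 8 rows; each row is the pose to reach, as a shift and turn from the pose commanded when the call began, along the tool's axes at that moment; what a row does not reach only later rows make up. A row lasts 1/12 s, in which the tool goes at most 41.7 mm and 7.16 degrees, less where a joint would pass 70% of its speed; a pose out of reach is approached as far as the arm can. A call with a gripper value outside its range is refused whole. "fingers" is the opening, from 0 (shut) to 1 (fully open), set as the call begins (left out, the last holds). The fingers move at their own pace and stop on an object; the grip force is fixed at half the most. Time passes only in rows, so rows that repeat a pose let the fingers close. It gives the time, the measured TCP pose, the force, the opening and the grip force at its end, in the units of the state.
- ctrl.get_obs(): the state, without advancing time (a new reading comes with each control period).
- ctrl.snapshot(name): name is "side" or "top"; returns a dict with "img" (420x560x3 uint8, red, green, blue), "K" (3x3 intrinsics, pixels), "k1" (the pictures are not rectified: a ray, as slopes to the right and down, at radius r is drawn at 1 + k1 r^2 times it, then the intrinsics apply), "pose" (4x4, takes a point from camera to world coordinates). Camera axes: x right, y down, z forward; pixel columns grow to the right and rows downward; lengths in m; the calibration is good to about 2 mm. A picture is of the moment at which its call begins. There is no depth.
- ctrl.close_job(): hands the job in; it is judged then, once.
The state is a dict: "clock": time; "joint_pos": joint angles; "qvel": joint speeds; "tau": joint torques, N m; "tool_pos": TCP position; "orientation": TCP orientation; "force": force on the tool from outside, world axes, zero at the start; "moment": the same for the moment, N m; "opening": finger opening in m; "gripper_force": force on a finger pad.
Only numpy, scipy, OpenCV 4.12 (cv2) and the standard library are available. Lean on these libraries where they do the work, as an engineer would, in place of code of your own. Each camera call takes 0.05 s, during which the arm holds its last target. There are 200 camera calls.

## Working session

There is one attempt and no reset: what is moved stays moved. The work goes in short steps, Python scripts to look and compute and a tool call to move; the robot and the scene stay as the last step left them, time stands still between calls to the robot, and variables do not carry over. Pictures are saved under pics/ and viewed, at most 14 in all, crops included, and the job is handed in when it is done.

Besides the shell and the picture viewer there is one more tool, called as a command line: name --argument value ..., lists and objects as JSON in quotes. send_rows: Moves the arm, as the interface text tells. Its arguments: {"type":"object","properties":{"plan":{"type":"array","items":{"type":"array","items":{"type":"array","items":{"type":"number"}}}},"fingers":{"type":"number"}},"required":["plan"]}

```bash
mkdir -p pics
cat > h.py <<'E'
import numpy as np,cv2
from plant import ctrl
def snap(n,f):
    s=ctrl.snapshot(n); cv2.imwrite('pics/'+f,s['img'][:,:,::-1]); np.savez('pics/'+f+'.npz',**s); return s
def load(f): return dict(np.load('pics/'+f+'.npz'))
def pix2w(s,u,v,z):
    K=s['K'];d=np.array([(u-K[0,2])/K[0,0],(v-K[1,2])/K[1,1]]);x=d.copy()
    for _ in range(30): x=d/(1+float(s['k1'])*(x@x))
    r=s['pose'][:3,:3]@np.array([x[0],x[1],1]);o=s['pose'][:3,3]
    return o+r*(z-o[2])/r[2]
def w2pix(s,p):
    T=np.linalg.inv(s['pose']);c=T[:3,:3]@np.array(p,float)+T[:3,3];x=c[:2]/c[2];x=x*(1+float(s['k1'])*(x@x))
    K=s['K'];return np.array([K[0,0]*x[0]+K[0,2],K[1,1]*x[1]+K[1,2]])
E
python3 - <<'E'
from h import *
for n in('top','side'):
    s=snap(n,n+'0.png');print(s['K'],s['k1'],s['pose'])
print(ctrl.get_obs())
E
```

```text
[[502.53922731   0.         286.33133089]
 [  0.         502.53922731 207.14814736]
 [  0.           0.           1.        ]] 0.06478006550335723 [[-2.40938848e-02 -9.86390127e-01  1.62646863e-01  3.27517278e-01]
 [-9.99709256e-01  2.39262175e-02 -2.98988253e-03 -3.85570563e-02]
 [-9.42333597e-04 -1.62671612e-01 -9.86679816e-01  1.30148288e+00]
 [ 0.00000000e+00  0.00000000e+00  0.00000000e+00  1.00000000e+00]]
[[424.79332162   0.         285.96910417]
 [  0.         424.79332162 210.74192089]
 [  0.           0.           1.        ]] -0.13313125753775193 [[-0.99528302 -0.06757271  0.06961069  0.46181018]
 [-0.09483732  0.52654265 -0.84484242  0.92405054]
 [ 0.0204353  -0.84745901 -0.53046737  0.65193041]
 [ 0.          0.          0.          1.        ]]
{'clock': 0.1, 'joint_pos': array([ 8.53764794e+01,  2.05875908e+01,  6.39133894e-01, -1.80728589e-02,
       -7.01353100e+01, -1.65068743e+01]), 'qvel': array([-0.00198584, -0.06884488,  0.13968454,  0.12966306, -0.03215173,
       -0.00371637]), 'tau': array([-9.48282577e-04, -5.84162843e+01,  2.93753046e+01,  7.01555818e+00,
        1.01551219e-02, -5.43143301e-05]), 'tool_pos': array([0.24319789, 0.62920037, 0.22571323]), 'orientation': array([ 1.79914858e+02, -7.51264806e-03, -2.11365428e+01]), 'force': array([-0.53933736, -0.03980509, -0.34451909]), 'moment': array([-0.03777027,  0.02299085,  0.0083834 ]), 'gripper_force': 0.0, 'opening': 0.08772344900079718}
```

View pics/top0.png

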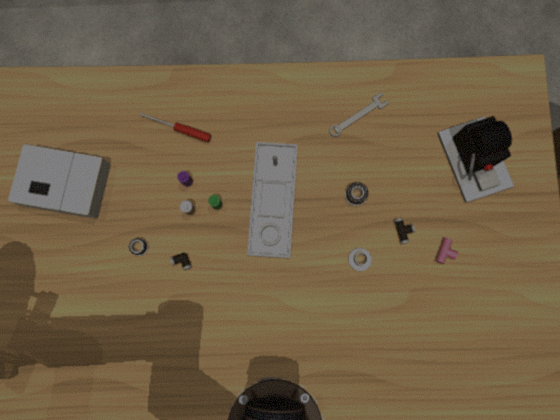

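View pics/side0.png

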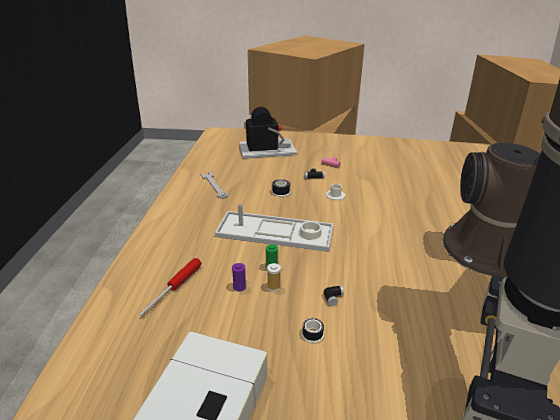

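Top view: the tray is in the middle, with the post at (275,160), the pocket at (273,200) and the cup at (270,235). The large reel is at (357,193), the empty reel (360,260), the tee (404,230) and the pink tee (447,251). On the left are the small reel (138,246), the elbow (181,261), the filter (187,207, white cap), the purple decoy (185,178) and the green decoy (215,202). The side view agrees. I'll enlarge crops for exact pixels.

Run:
```python
from h import *
im=cv2.imread('pics/top0.png')
def crop(u0,u1,v0,v1,k): return cv2.resize(im[v0:v1,u0:u1],None,fx=k,fy=k,interpolation=cv2.INTER_CUBIC)
a=crop(115,305,135,275,4.2);cv2.imwrite('pics/cA.png',np.clip(a*1.4,0,255))
a=crop(325,465,165,280,5);cv2.imwrite('pics/cB.png',np.clip(a*1.4,0,255))
s=load('top0.png')
for n,u,v,z in[('post',275.5,160,.07),('pocket',273,200,.01),('cup',270.5,235,.032),('large',357,193,.032),('tee',404,230,.022),('small',138,246,.026),('elbow',181,261,.022),('filter',187,207,.06),('empty',360,260,.03),('green',215,202,.06),('purple',185,178,.06)]:print(n,pix2w(s,u,v,z).round(4))
print(w2pix(s,[.243,.63,.227]))
```

```text
post [ 0.6516 -0.0179  0.07  ]
pocket [ 0.5602 -0.0081  0.01  ]
cup [ 0.4662 -0.0005  0.032 ]
large [ 0.5692 -0.2247  0.032 ]
tee [ 0.4721 -0.3411  0.022 ]
small [0.4474 0.3345 0.026 ]
elbow [0.407 0.227 0.022]
filter [0.5386 0.2057 0.06  ]
empty [ 0.3979 -0.2244  0.03  ]
green [0.5496 0.136  0.06  ]
purple [0.6128 0.2113 0.06  ]
[-43.63729313 343.11586451][ WARN:0@0.426] global loadsave.cpp:1063 imwrite_ Unsupported depth image for selected encoder is fallbacked to CV_8U.
```

View pics/cA.png

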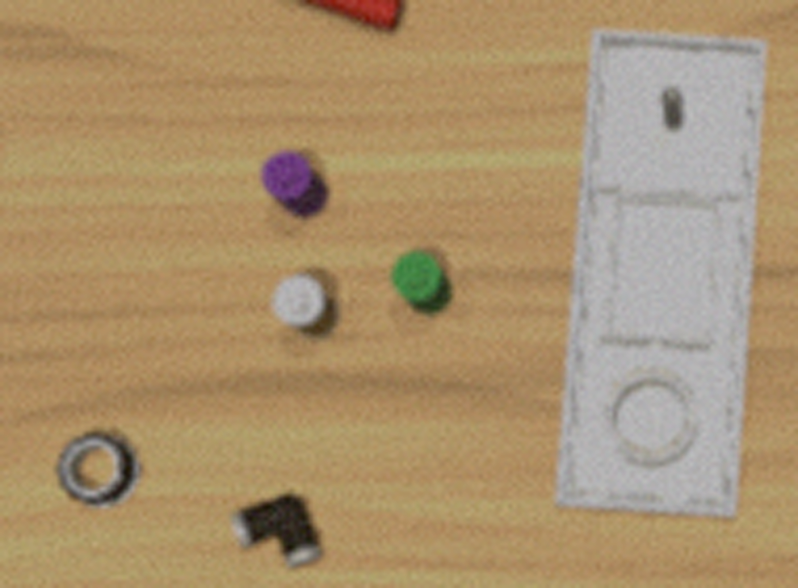

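View pics/cB.png

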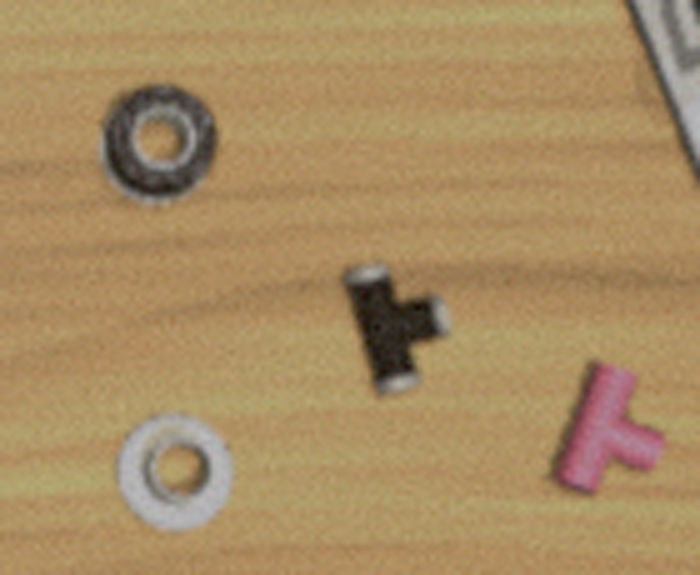

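Crop A shows the tray corners at (597,32), (765,40), (735,515) and (557,505), and the filter cap at (301,299). Crop B shows the large reel's top ring near (163,137), the tee's run ends at (368,272) and (397,384), and its branch end at (446,314). I'll fit the models and check them with an overlay.

```bash
cat > ov.py <<'E'
from h import *
def circ(c,r,z,n=40):
    t=np.linspace(0,2*np.pi,n);return np.c_[c[0]+r*np.cos(t),c[1]+r*np.sin(t),0*t+z]
def poly(c,yaw,pts,z):
    a=np.radians(yaw);R=np.array([[np.cos(a),-np.sin(a)],[np.sin(a),np.cos(a)]]);p=np.array(pts)@R.T+c
    return np.c_[p,np.full(len(p),z)]
def rect(x0,x1,y0,y1): return [(x0,y0),(x1,y0),(x1,y1),(x0,y1),(x0,y0)]
def draw(s,f,box,k,curves):
    u0,u1,v0,v1=box;im=s['img'][:,:,::-1][v0:v1,u0:u1];im=cv2.resize(im,None,fx=k,fy=k,interpolation=cv2.INTER_CUBIC)
    im=np.clip(im*1.3,0,255).astype(np.uint8)
    for cv,col in curves:
        p=np.array([(w2pix(s,q)-[u0,v0]+.5)*k-.5 for q in cv]);cv2.polylines(im,[np.round(p*8).astype(int)],False,col,1,cv2.LINE_AA,3)
    return im
E
python3 - <<'E'
from ov import *
s=load('top0.png')
A=lambda x,y,z:pix2w(s,115+(x+.5)/4.2-.5,135+(y+.5)/4.2-.5,z)[:2]
B=lambda x,y,z:pix2w(s,325+(x+.5)/5-.5,165+(y+.5)/5-.5,z)[:2]
t=[A(*p,.014) for p in[(597,32),(765,40),(735,515),(557,505)]]
c=np.mean(t,0);d=(t[0]+t[1]-t[2]-t[3]);yaw=np.degrees(np.arctan2(d[1],d[0]))
print('tray',c,yaw,np.linalg.norm(d)/2,np.linalg.norm(t[0]-t[1]),np.linalg.norm(t[3]-t[2]))
G=(0,255,0);Rd=(0,0,255);Cy=(255,255,0)
u=np.array([np.cos(np.radians(yaw)),np.sin(np.radians(yaw))])
post=c+.095*u;cup=c-.095*u
fil=A(301,299,.058);sm=A(97,467,.026);lg=B(163,137,.032)
r1=B(368,272,.015);r2=B(397,384,.015);br=B(446,314,.013)
m=(r1+r2)/2;dr=r1-r2;ty=np.degrees(np.arctan2(dr[1],dr[0]))
print('tee',np.linalg.norm(dr),ty,np.linalg.norm(br-m))
# branch toward -y world: tee y axis = branch
yb=br-m;ty=np.degrees(np.arctan2(-yb[0],yb[1]));dx=np.degrees(np.arctan2(-dr[1],-dr[0]));print('yaw by branch',ty,'by run',dx)
T=dx;a=np.radians(T);tc=m+.0105*np.array([-np.sin(a),np.cos(a)])
for n,v in dict(post=post,cup=cup,filter=fil,small=sm,large=lg,tee=tc).items():print(n,v.round(4))
np.savez('est.npz',post=post,cup=cup,fil=fil,sm=sm,lg=lg,tc=tc,T=T,c=c,yaw=yaw)
cur=[(poly(c,yaw,rect(-.15,.15,-.055,.055),.014),G),(circ(post,.006,.01),Rd),(circ(post,.004,.076),Rd),(circ(cup,.028,.032),G),(circ(cup,.023,.032),G),(poly(c,yaw,rect(-.046,.046,-.034,.034),.017),G),
(circ(fil,.015,.058),Rd),(circ(fil,.015,0),Rd),(circ(sm,.023,.004),Rd),(circ(sm,.021,.026),G),(circ(sm,.014,.026),G)]
a=draw(s,'',(115,305,135,275),4.2,cur);cv2.imwrite('pics/oA.png',a)
tee=[(-.032,-.0215),(.032,-.0215),(.032,.0005),(.011,.0005),(.011,.0215),(-.011,.0215),(-.011,.0005),(-.032,.0005),(-.032,-.0215)]
cur=[(circ(lg,.030,.0),Rd),(circ(lg,.028,.032),G),(circ(lg,.014,.032),G),(poly(tc,T,tee,.011),G)]
b=draw(s,'',(335,425,175,250),6,cur);cv2.imwrite('pics/oB.png',b)
E
```

```text
tray [ 0.56318553 -0.00746664] -5.287256603630616 0.2989617637420935 0.1061020898368816 0.108420247031825
tee 0.059124871009403106 10.887592073352472 0.03398759359671486
yaw by branch -168.80503379231826 by run -169.11240792664753
post [ 0.6578 -0.0162]
cup [0.4686 0.0013]
filter [0.542  0.2079]
small [0.4479 0.3352]
large [ 0.5718 -0.2254]
tee [ 0.4746 -0.3457]
```

View pics/oA.png

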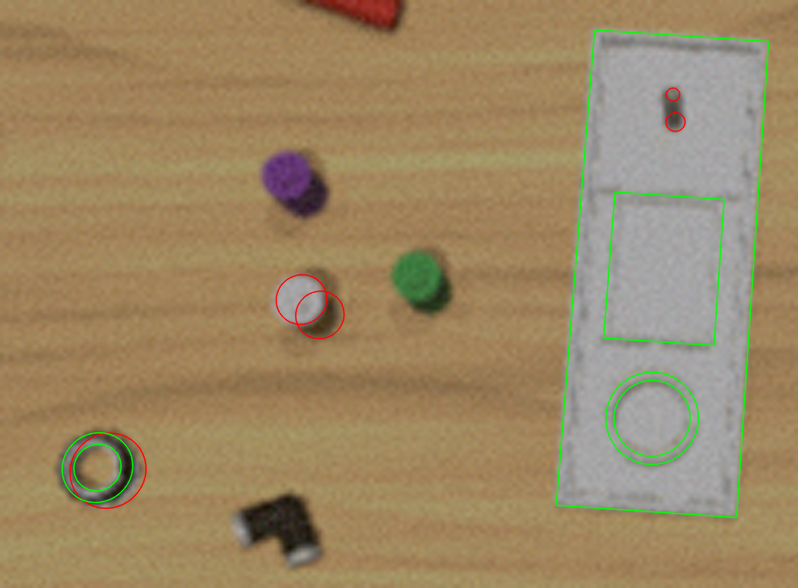

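View pics/oB.png

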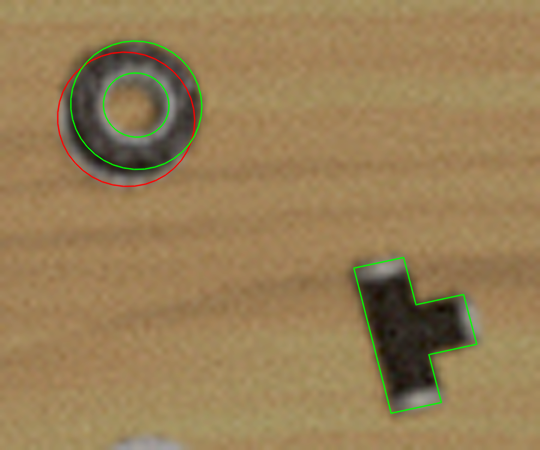

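The overlay matches to about 2 mm. The small reel should go about 2 mm further towards +y. I'll write a move helper and start with the large reel.

```bash
cat > go.py <<'E'
import sys
from h import *
from scipy.spatial.transform import Rotation as R
# usage: go.py x y z yaw  -> shift in tool axes (cm) and turn about tool axes (deg), from measured pose
o=ctrl.get_obs();x,y,z,yaw=map(float,sys.argv[1:5]);Rm=R.from_euler('xyz',o['orientation'],degrees=True)
t=R.from_euler('xyz',[180,0,yaw],degrees=True)
print('pos',o['tool_pos'].round(4),o['orientation'].round(2),'t',o['clock'],'F',o['force'].round(1),'op',round(o['opening'],4))
print('shift',(Rm.inv().apply(np.array([x,y,z])-o['tool_pos'])*100).round(2),'turn',(Rm.inv()*t).as_rotvec(degrees=True).round(2))
E
python3 go.py .572 -.225 .13 -21.13
```

```text
pos [0.2432 0.6292 0.2257] [ 1.7991e+02 -1.0000e-02 -2.1140e+01] t 0.1 F [-0.5 -0.  -0.3] op 0.0877
shift [61.47 67.8   9.68] turn [ 0.09 -0.01 -0.01]
```

The manual's scale: shifts go in shares of 100 cm and turns go in shares of 120 degrees. Converting my numbers, 22.6 cm is 0.226, 20.5 cm is 0.205.

send_rows --plan '[[[0.205,0.226,0,0,0,0],[0.205,0.226,0,0,0,0],[0.205,0.226,0,0,0,0],[0.205,0.226,0,0,0,0],[0.205,0.226,0,0,0,0],[0.205,0.226,0,0,0,0],[0.205,0.226,0,0,0,0],[0.205,0.226,0,0,0,0]]]' --fingers 1

```text
clock: 0.77
tool_pos: [0.3534, 0.3403, 0.2265]
orientation: [179.9, 0.0, -21.2]
force: [-0.6, -0.4, -1.0]
opening: 0.0878
gripper_force: 0.0
```

To row units: 22.6 cm is 0.226, 20.5 cm is 0.205.

send_rows --plan '[[[0.205,0.226,0,0,0,0],[0.205,0.226,0,0,0,0],[0.205,0.226,0,0,0,0],[0.205,0.226,0,0,0,0],[0.205,0.226,0,0,0,0],[0.205,0.226,0,0,0,0],[0.205,0.226,0,0,0,0],[0.205,0.226,0,0,0,0]]]'

```text
clock: 1.43
tool_pos: [0.4634, 0.0563, 0.2264]
orientation: [180.0, 0.0, -21.3]
force: [-0.2, 0.0, 0.0]
opening: 0.0881
gripper_force: 0.0
```

To row units: 22.6 cm is 0.226, 20.5 cm is 0.205.

send_rows --plan '[[[0.205,0.226,0.08,0,0,0],[0.205,0.226,0.08,0,0,0],[0.205,0.226,0.08,0,0,0],[0.205,0.226,0.08,0,0,0],[0.205,0.226,0.08,0,0,0],[0.205,0.226,0.08,0,0,0],[0.205,0.226,0.08,0,0,0],[0.205,0.226,0.08,0,0,0]]]'

```text
clock: 2.1
tool_pos: [0.5727, -0.2279, 0.1444]
orientation: [180.0, 0.1, -21.2]
force: [0.4, 0.7, 0.9]
opening: 0.0876
gripper_force: 0.0
```

```bash
python3 go.py .572 -.225 .07 -21.13
```

```text
pos [ 0.5727 -0.2279  0.1444] [ 1.7995e+02  1.2000e-01 -2.1230e+01] t 2.1 F [0.4 0.7 0.9] op 0.0876
shift [-0.16 -0.25  7.44] turn [ 0.05  0.12 -0.1 ]
```

To row units: 13.5 cm is 0.135, 12.5 cm is 0.125.

send_rows --plan '[[[-0.002,-0.0025,0.04,0,0,0],[-0.002,-0.0025,0.07,0,0,0],[-0.002,-0.0025,0.095,0,0,0],[-0.002,-0.0025,0.115,0,0,0],[-0.002,-0.0025,0.125,0,0,0],[-0.002,-0.0025,0.132,0,0,0],[-0.002,-0.0025,0.135,0,0,0],[-0.002,-0.0025,0.135,0,0,0]]]'

```text
clock: 2.77
tool_pos: [0.5719, -0.2214, 0.0117]
orientation: [180.0, -0.0, -21.1]
force: [-0.4, 0.4, 0.2]
opening: 0.0875
gripper_force: 0.0
```

Run:
```python
from h import *
s=snap('side','s1.png');im=cv2.imread('pics/s1.png')
u,v=w2pix(s,[.572,-.225,.03]).astype(int);print(u,v)
c=im[v-60:v+60,u-80:u+80];cv2.imwrite('pics/s1c.png',cv2.resize(c,None,fx=4,fy=4,interpolation=cv2.INTER_CUBIC))
print(ctrl.get_obs()['tool_pos'])
```

```text
281 183
[ 0.57226072 -0.22147037  0.01234642]
```

View pics/s1c.png

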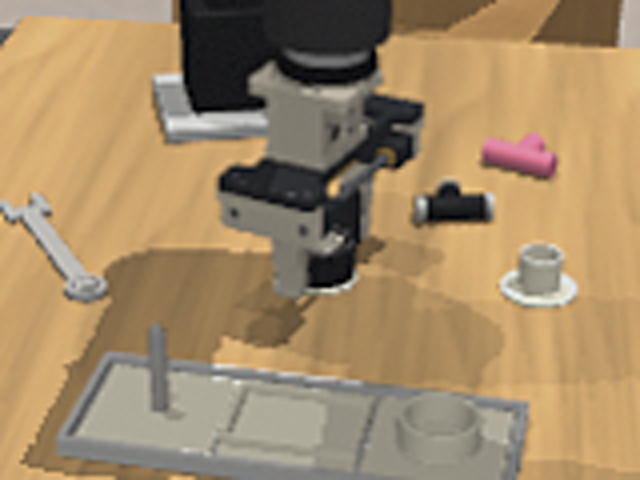

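The side crop shows the fingers on both sides of the large reel's winding, with the tips just above the flange. I'll trim and close.

To row units: 0.4 cm is 0.004, 0.3 cm is 0.003.

send_rows --plan '[[[0.001,0.003,0.004,0,0,0],[0.001,0.003,0.004,0,0,0],[0.001,0.003,0.004,0,0,0]]]'

```text
clock: 3.07
tool_pos: [0.5718, -0.2248, 0.0082]
orientation: [-180.0, -0.1, -21.1]
force: [-0.1, 0.1, -0.9]
opening: 0.0877
gripper_force: 0.0
```

send_rows --plan '[[[0,0,0,0,0,0],[0,0,0,0,0,0],[0,0,0,0,0,0],[0,0,0,0,0,0],[0,0,0,0,0,0],[0,0,0,0,0,0],[0,0,0,0,0,0],[0,0,0,0,0,0]]]' --fingers 0

```text
clock: 3.73
tool_pos: [0.5715, -0.2246, 0.0076]
orientation: [180.0, 0.0, -21.1]
force: [-0.2, -0.0, 0.4]
opening: 0.0556
gripper_force: 30.0
```

To row units: -12 cm is -0.12, -11 cm is -0.11.

send_rows --plan '[[[0,0,-0.01,0,0,0],[0,0,-0.03,0,0,0],[0,0,-0.06,0,0,0],[0,0,-0.09,0,0,0],[0,0,-0.11,0,0,0],[0,0,-0.12,0,0,0],[0,0,-0.12,0,0,0],[0,0,-0.12,0,0,0]]]'

```text
clock: 4.4
tool_pos: [0.571, -0.2244, 0.1272]
orientation: [-180.0, 0.0, -21.2]
force: [-0.3, 0.5, -3.0]
opening: 0.056
gripper_force: 30.0
```

```bash
python3 go.py .6575 -.0162 .128 -21.13
```

```text
pos [ 0.571  -0.2244  0.1272] [-1.7997e+02  1.0000e-02 -2.1150e+01] t 4.4 F [-0.3  0.5 -3. ] op 0.056
shift [  0.55 -22.54  -0.06] turn [-0.03  0.01 -0.02]
```

To row units: -22.5 cm is -0.225, 0.55 cm is 0.0055.

send_rows --plan '[[[0.0005,-0.02,0,0,0,0],[0.001,-0.05,0,0,0,0],[0.002,-0.085,0,0,0,0],[0.003,-0.125,0,0,0,0],[0.004,-0.165,0,0,0,0],[0.005,-0.195,0,0,0,0],[0.0055,-0.215,0,0,0,0],[0.0055,-0.225,0,0,0,0]]]'

```text
clock: 5.07
tool_pos: [0.6574, -0.0141, 0.1247]
orientation: [179.9, 0.2, -21.0]
force: [0.4, -0.4, -2.4]
opening: 0.0563
gripper_force: 30.0
```

send_rows --plan '[[[0,0,0,0,0,0],[0,0,0,0,0,0],[0,0,0,0,0,0]]]'

```text
clock: 5.32
tool_pos: [0.6567, -0.0176, 0.1263]
orientation: [179.9, 0.1, -21.2]
force: [-0.9, 0.4, -1.7]
opening: 0.056
gripper_force: 30.0
```

```bash
python3 go.py .6575 -.0162 .018 -21.13
python3 - <<'E'
from ov import *
o=ctrl.get_obs();p=o['tool_pos'];s=snap('side','s2.png');t=snap('top','t2.png');e=np.load('est.npz')
R,G=(0,0,255),(0,255,0)
z=p[2]-.008
a=draw(s,'',(210,310,130,255),4,[(circ(p,.030,z),G),(circ(p,.014,z),G),(circ(e['post'],.006,.01),R),(circ(e['post'],.004,.076),R)])
b=draw(t,'',(230,330,105,230),4,[(circ(e['post'],.03,.0),R),(circ(p,.03,z),G)])
cv2.imwrite('pics/s2c.png',np.hstack([a,b]))
E
```

```text
pos [ 0.6567 -0.0176  0.1263] [ 1.7993e+02  1.1000e-01 -2.1170e+01] t 5.3167 F [-0.9  0.4 -1.7] op 0.056
shift [ 0.05 -0.18 10.83] turn [ 0.07  0.11 -0.04]
```

View pics/s2c.png

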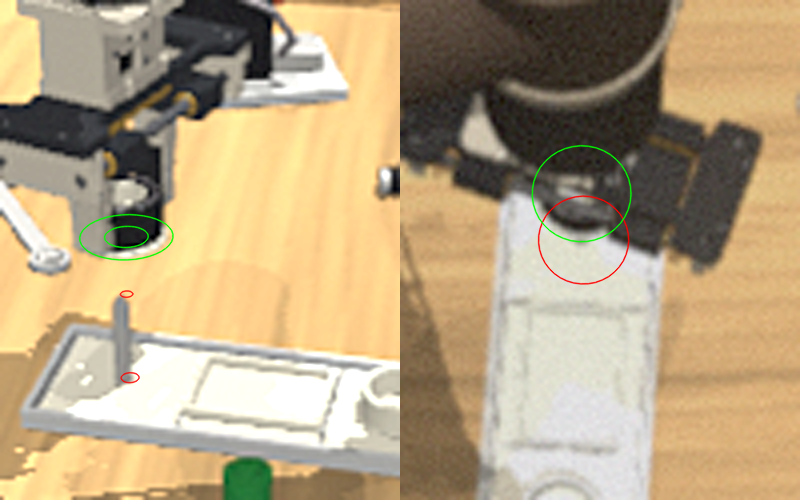

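The side view puts the post (crop 121,300–380) about 3 mm further +x than modelled, and the held reel sits above it. I'll shift by that and lower in two stages, watching the force.

To row units: 6.5 cm is 0.065, 6 cm is 0.06.

send_rows --plan '[[[0.0025,-0.002,0,0,0,0],[0.0025,-0.002,0.01,0,0,0],[0.0025,-0.002,0.025,0,0,0],[0.0025,-0.002,0.04,0,0,0],[0.0025,-0.002,0.05,0,0,0],[0.0025,-0.002,0.06,0,0,0],[0.0025,-0.002,0.065,0,0,0],[0.0025,-0.002,0.065,0,0,0]]]'

```text
clock: 6.08
tool_pos: [0.66, -0.016, 0.061]
orientation: [179.9, 0.1, -21.1]
force: [-0.4, -0.2, -3.0]
opening: 0.0563
gripper_force: 30.0
```

```bash
python3 go.py .660 -.0165 .018 -21.13;python3 - <<'E'
from ov import *
s=snap('side','s3.png')
o=ctrl.get_obs();p=o['tool_pos'];z=p[2]-.008
a=draw(s,'',(190,310,150,260),5,[])
cv2.imwrite('pics/s3c.png',a)
E
```

```text
pos [ 0.66  -0.016  0.061] [ 1.7993e+02  1.1000e-01 -2.1150e+01] t 6.0833 F [-0.4 -0.2 -3. ] op 0.0563
shift [0.03 0.04 4.3 ] turn [ 0.07  0.11 -0.02]
```

View pics/s3c.png

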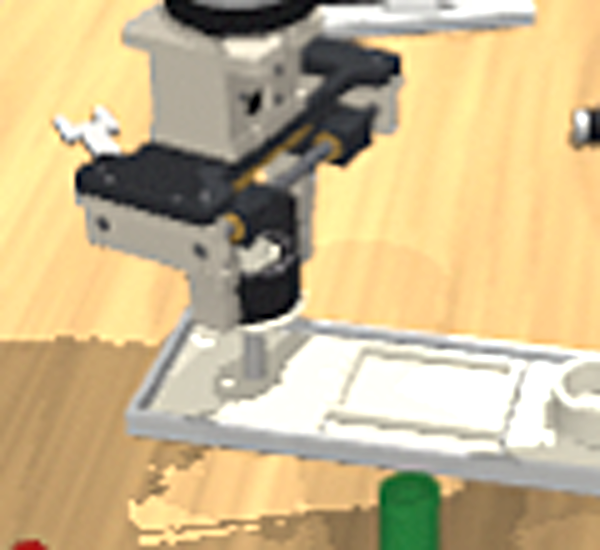

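The post is inside the bore with no contact force, and sits slightly right of the bore's middle. I'll go back 1.5 mm and lower fully.

To row units: 4.25 cm is 0.0425, 1.5 cm is 0.015.

send_rows --plan '[[[-0.0015,0.0005,0.005,0,0,0],[-0.0015,0.0005,0.015,0,0,0],[-0.0015,0.0005,0.025,0,0,0],[-0.0015,0.0005,0.033,0,0,0],[-0.0015,0.0005,0.038,0,0,0],[-0.0015,0.0005,0.041,0,0,0],[-0.0015,0.0005,0.0425,0,0,0],[-0.0015,0.0005,0.0425,0,0,0]]]'

```text
clock: 6.8
tool_pos: [0.6591, -0.0157, 0.0197]
orientation: [180.0, 0.0, -21.1]
force: [-0.2, -0.5, -2.6]
opening: 0.0566
gripper_force: 30.0
```

To row units: 0.1 cm is 0.001.

send_rows --plan '[[[0,0,0.001,0,0,0],[0,0,0.001,0,0,0]]]'

```text
clock: 6.97
tool_pos: [0.6595, -0.0156, 0.0193]
orientation: [-180.0, -0.0, -21.1]
force: [-1.5, 0.7, -2.2]
opening: 0.0561
gripper_force: 30.0
```

To row units: 0.2 cm is 0.002, 0.1 cm is 0.001.

send_rows --plan '[[[0,0,0.001,0,0,0],[0,0,0.002,0,0,0],[0,0,0.002,0,0,0]]]'

```text
clock: 7.22
tool_pos: [0.6595, -0.0157, 0.0176]
orientation: [-180.0, -0.0, -21.1]
force: [-0.7, 0.2, 1.9]
opening: 0.0562
gripper_force: 30.0
```

send_rows --plan '[[[0,0,0,0,0,0],[0,0,0,0,0,0],[0,0,0,0,0,0],[0,0,0,0,0,0],[0,0,0,0,0,0],[0,0,0,0,0,0]]]' --fingers 1

```text
clock: 7.72
tool_pos: [0.6592, -0.0157, 0.017]
orientation: [180.0, 0.0, -21.1]
force: [0.8, 1.1, -0.4]
opening: 0.0862
gripper_force: 0.0
```

To row units: -13 cm is -0.13, -9 cm is -0.09.

send_rows --plan '[[[0,0,-0.02,0,0,0],[0,0,-0.05,0,0,0],[0,0,-0.09,0,0,0],[0,0,-0.13,0,0,0],[0,0,-0.13,0,0,0]]]'

```text
clock: 8.13
tool_pos: [0.6639, -0.0155, 0.1564]
orientation: [-179.7, -0.7, -21.0]
force: [1.5, -0.5, 1.1]
opening: 0.0877
gripper_force: 0.0
```

```bash
python3 go.py .448 .337 .15 -21.13
```

```text
pos [ 0.6639 -0.0155  0.1564] [-179.69   -0.69  -21.04] t 8.1333 F [ 1.5 -0.5  1.1] op 0.0877
shift [-32.81 -25.14   0.39] turn [-0.31 -0.69  0.09]
```

To row units: -24.7 cm is -0.247, -21.5 cm is -0.215.

send_rows --plan '[[[-0.025,-0.02,0,0,0,0],[-0.055,-0.042,0,0,0,0],[-0.087,-0.068,0,0,0,0],[-0.119,-0.093,0,0,0,0],[-0.151,-0.118,0,0,0,0],[-0.183,-0.143,0,0,0,0],[-0.215,-0.168,0,0,0,0],[-0.247,-0.193,0,0,0,0]]]'

```text
clock: 8.8
tool_pos: [0.4971, 0.2548, 0.1472]
orientation: [-180.0, -0.0, -21.1]
force: [0.2, 0.7, -0.1]
opening: 0.0879
gripper_force: 0.0
```

To row units: -7.7 cm is -0.077, -7.2 cm is -0.072.

send_rows --plan '[[[-0.03,-0.024,0,0,0,0],[-0.057,-0.045,0,0,0,0],[-0.072,-0.056,0,0,0,0],[-0.077,-0.06,0,0,0,0],[-0.077,-0.06,0,0,0,0],[-0.077,-0.06,0,0,0,0],[-0.077,-0.06,0,0,0,0]]]'

```text
clock: 9.38
tool_pos: [0.4486, 0.3362, 0.1469]
orientation: [180.0, 0.0, -21.2]
force: [-0.2, -1.1, -0.5]
opening: 0.0873
gripper_force: 0.0
```

```bash
python3 go.py .448 .337 .006 -21.13
python3 - <<'E'
from ov import *
t=snap('top','t4.png');s=snap('side','s4.png');e=np.load('est.npz');R,G=(0,0,255),(0,255,0)
p=e['sm']+[0,.002]
P=e['post']
a=draw(s,'',(260,360,270,370),4,[(circ(p,.023,0.004),R),(circ(p,.014,.026),G)])
b=draw(s,'',(200,300,180,280),4,[(circ(P,.03,.012),R),(circ(P,.006,.076),G)])
cv2.imwrite('pics/s4c.png',np.hstack([a,b]))
E
```

```text
pos [0.4486 0.3362 0.1469] [179.98   0.   -21.18] t 9.3833 F [-0.2 -1.1 -0.5] op 0.0873
shift [-0.08 -0.06 14.09] turn [ 0.02  0.   -0.05]
```

View pics/s4c.png

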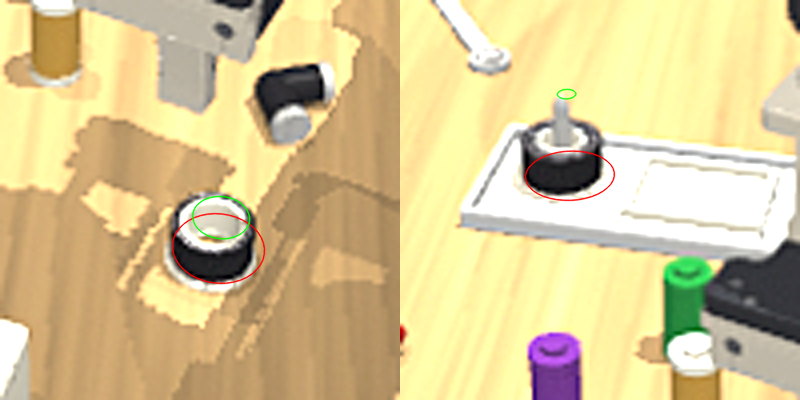

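The large reel sits flat on the post, and the side camera shows a constant offset of about 1.5 px. The small reel agrees within about 2 mm. I'll lower onto it.

To row units: 14.05 cm is 0.1405, 13.8 cm is 0.138.

send_rows --plan '[[[0,-0.002,0.04,0,0,0],[0,-0.002,0.075,0,0,0],[0,-0.002,0.1,0,0,0],[0,-0.002,0.12,0,0,0],[0,-0.002,0.132,0,0,0],[0,-0.002,0.138,0,0,0],[0,-0.002,0.1405,0,0,0],[0,-0.002,0.1405,0,0,0]]]'

```text
clock: 10.15
tool_pos: [0.4493, 0.3385, 0.0065]
orientation: [180.0, -0.0, -21.2]
force: [0.3, -0.0, 0.6]
opening: 0.0876
gripper_force: 0.0
```

To row units: 0.1 cm is 0.001.

send_rows --plan '[[[0,0,0.001,0,0,0],[0,0,0.001,0,0,0]]]'

```text
clock: 10.32
tool_pos: [0.4494, 0.3394, 0.0065]
orientation: [-179.9, -0.0, -21.1]
force: [-0.1, 0.1, -0.3]
opening: 0.0878
gripper_force: 0.0
```

send_rows --plan '[[[0,0,0,0,0,0],[0,0,0,0,0,0],[0,0,0,0,0,0],[0,0,0,0,0,0],[0,0,0,0,0,0],[0,0,0,0,0,0],[0,0,0,0,0,0],[0,0,0,0,0,0]]]' --fingers 0

```text
clock: 10.98
tool_pos: [0.4489, 0.339, 0.0055]
orientation: [-180.0, -0.0, -21.1]
force: [-0.5, 0.2, 0.4]
opening: 0.0405
gripper_force: 30.0
```

send_rows --plan '[[[0,0,-0.01,0,0,0],[0,0,-0.03,0,0,0],[0,0,-0.06,0,0,0],[0,0,-0.09,0,0,0],[0,0,-0.115,0,0,0],[0,0,-0.13,0,0,0],[0,0,-0.13,0,0,0],[0,0,-0.13,0,0,0]]]'

```text
clock: 11.65
tool_pos: [0.449, 0.3393, 0.137]
orientation: [-179.9, -0.0, -21.1]
force: [-1.3, -0.6, -0.8]
opening: 0.041
gripper_force: 30.0
```

```bash
python3 go.py .659 -.016 .136 -21.13
python3 - <<'E'
from ov import *
s=snap('side','s5.png');o=ctrl.get_obs();p=o['tool_pos'];z=p[2]-.0055
cv2.imwrite('pics/s5c.png',draw(s,'',(240,360,210,330),5,[(circ(p,.023,z),(0,255,0)),(circ(p,.021,z+.026),(0,255,0))]))
E
```

```text
pos [0.449  0.3393 0.137 ] [-1.7986e+02 -2.0000e-02 -2.1140e+01] t 11.65 F [-1.3 -0.6 -0.8] op 0.041
shift [32.39 25.57  0.04] turn [-0.14 -0.02 -0.01]
```

View pics/s5c.png

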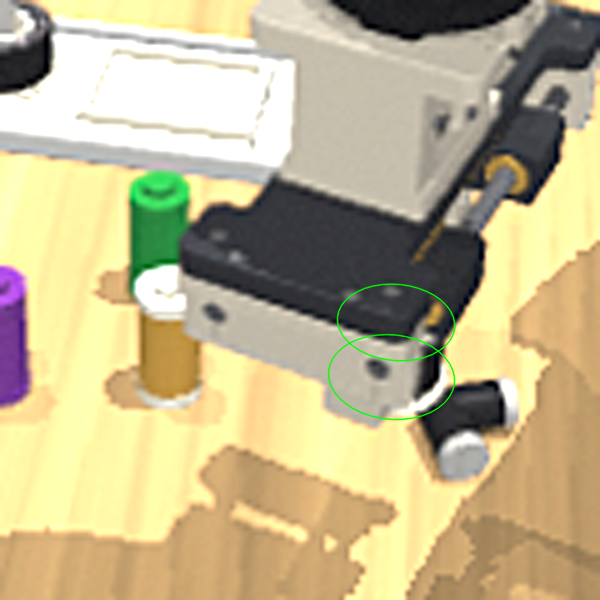

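The flange edge sits at (447,380), within the known camera offset of the model, so the reel is centred in the grip. It hangs well above the filter. I'll carry it to the post.

To row units: 22 cm is 0.22, 19 cm is 0.19.

send_rows --plan '[[[0.016,0.0125,0,0,0,0],[0.04,0.032,0,0,0,0],[0.07,0.055,0,0,0,0],[0.1,0.079,0,0,0,0],[0.13,0.1025,0,0,0,0],[0.16,0.126,0,0,0,0],[0.19,0.15,0,0,0,0],[0.22,0.1735,0,0,0,0]]]'

```text
clock: 12.37
tool_pos: [0.5913, 0.0957, 0.134]
orientation: [179.9, 0.1, -21.1]
force: [-0.5, 1.0, -1.3]
opening: 0.0405
gripper_force: 30.0
```

To row units: 10.4 cm is 0.104, 10 cm is 0.1.

send_rows --plan '[[[0.03,0.0235,0,0,0,0],[0.06,0.0475,0,0,0,0],[0.085,0.067,0,0,0,0],[0.1,0.079,0,0,0,0],[0.104,0.082,0,0,0,0],[0.104,0.082,0,0,0,0],[0.104,0.082,0,0,0,0],[0.104,0.082,0,0,0,0]]]'

```text
clock: 13.03
tool_pos: [0.6582, -0.0153, 0.1349]
orientation: [180.0, 0.1, -21.1]
force: [-0.6, 0.3, -0.8]
opening: 0.0404
gripper_force: 30.0
```

```bash
python3 go.py .659 -.016 .048 -21.13
```

```text
pos [ 0.6582 -0.0153  0.1349] [ 1.7997e+02  7.0000e-02 -2.1090e+01] t 13.0333 F [-0.6  0.3 -0.8] op 0.0404
shift [0.11 0.03 8.69] turn [0.03 0.07 0.04]
```

To row units: 8.5 cm is 0.085, 8 cm is 0.08.

send_rows --plan '[[[0.001,0.0005,0.01,0,0,0],[0.001,0.0005,0.025,0,0,0],[0.001,0.0005,0.042,0,0,0],[0.001,0.0005,0.058,0,0,0],[0.001,0.0005,0.072,0,0,0],[0.001,0.0005,0.08,0,0,0],[0.001,0.0005,0.085,0,0,0],[0.001,0.0005,0.085,0,0,0]]]'

```text
clock: 13.7
tool_pos: [0.659, -0.0165, 0.0494]
orientation: [179.9, 0.1, -21.1]
force: [0.3, 0.9, 1.2]
opening: 0.0403
gripper_force: 30.0
```

To row units: 0.15 cm is 0.0015, 0.1 cm is 0.001.

send_rows --plan '[[[0,0,0.001,0,0,0],[0,0,0.0015,0,0,0],[0,0,0.0015,0,0,0],[0,0,0.0015,0,0,0]]]'

```text
clock: 14.03
tool_pos: [0.6601, -0.0169, 0.0498]
orientation: [-180.0, -0.1, -21.1]
force: [-0.3, -0.4, -1.2]
opening: 0.0409
gripper_force: 30.0
```

To row units: 0.2 cm is 0.002, 0.1 cm is 0.001.

send_rows --plan '[[[0,0,0.001,0,0,0],[0,0,0.002,0,0,0],[0,0,0.002,0,0,0]]]'

```text
clock: 14.28
tool_pos: [0.6601, -0.017, 0.0476]
orientation: [-180.0, -0.0, -21.1]
force: [-0.6, 0.2, 3.0]
opening: 0.0405
gripper_force: 30.0
```

send_rows --plan '[[[0,0,0,0,0,0],[0,0,0,0,0,0],[0,0,0,0,0,0],[0,0,0,0,0,0],[0,0,0,0,0,0],[0,0,0,0,0,0]]]' --fingers 1

```text
clock: 14.78
tool_pos: [0.6597, -0.017, 0.047]
orientation: [180.0, 0.0, -21.1]
force: [0.2, -0.4, 0.1]
opening: 0.0752
gripper_force: 0.0
```

To row units: -10 cm is -0.1, -9.5 cm is -0.095.

send_rows --plan '[[[0,0,-0.02,0,0,0],[0,0,-0.05,0,0,0],[0,0,-0.08,0,0,0],[0,0,-0.095,0,0,0],[0,0,-0.1,0,0,0],[0,0,-0.1,0,0,0]]]'

```text
clock: 15.28
tool_pos: [0.6606, -0.0168, 0.1488]
orientation: [-179.9, -0.1, -21.1]
force: [0.3, 0.8, -0.5]
opening: 0.0873
gripper_force: 0.0
```

```bash
python3 go.py .542 .208 .146 -45
```

```text
pos [ 0.6606 -0.0168  0.1488] [-1.799e+02 -1.500e-01 -2.113e+01] t 15.2833 F [ 0.3  0.8 -0.5] op 0.0873
shift [-19.16 -16.7    0.26] turn [-0.13 -0.12 23.87]
```

To row units: -19.2 cm is -0.192, -16.7 cm is -0.167, 23.9 degrees is 0.1992.

send_rows --plan '[[[-0.019,-0.017,0,0,0,0.025],[-0.049,-0.042,0,0,0,0.0583],[-0.08,-0.07,0,0,0,0.0917],[-0.11,-0.095,0,0,0,0.125],[-0.14,-0.122,0,0,0,0.1583],[-0.168,-0.146,0,0,0,0.1833],[-0.187,-0.163,0,0,0,0.1992],[-0.192,-0.167,0,0,0,0.1992]]]' --fingers 0.7

```text
clock: 15.95
tool_pos: [0.5386, 0.2106, 0.1456]
orientation: [179.9, 0.0, -45.0]
force: [-0.2, 0.0, -0.3]
opening: 0.0614
gripper_force: 0.0
```

send_rows --plan '[[[0,0,0,0,0,0],[0,0,0,0,0,0],[0,0,0,0,0,0]]]'

```text
clock: 16.2
tool_pos: [0.5409, 0.207, 0.1462]
orientation: [179.9, 0.0, -45.0]
force: [0.1, 0.1, -0.1]
opening: 0.0612
gripper_force: 0.0
```

```bash
python3 go.py .542 .208 .030 -45
python3 - <<'E'
from ov import *
s=snap('side','s6.png');e=np.load('est.npz');f=e['fil'];G=(0,255,0);P=np.array([.659,-.0165])
cv2.imwrite('pics/s6c.png',draw(s,'',(205,335,180,300),5,[(circ(f,.015,0),G),(circ(f,.015,.058),G),(circ(P,.023,.044),(0,0,255))]))
E
```

```text
pos [0.5409 0.207  0.1462] [ 1.7992e+02  1.0000e-02 -4.5050e+01] t 16.2 F [ 0.1  0.1 -0.1] op 0.0612
shift [ 1.000e-02 -1.700e-01  1.162e+01] turn [ 0.08  0.01 -0.05]
```

View pics/s6c.png

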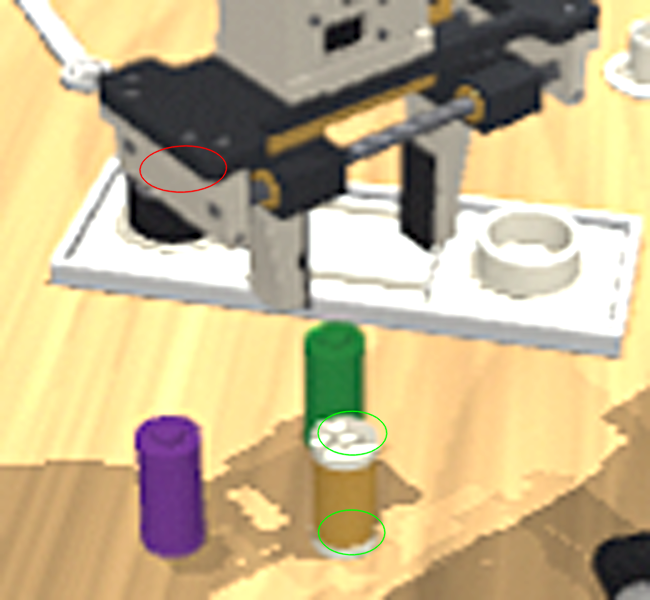

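The filter stands where expected, with its base at crop (347,543), maybe 2 mm further +y. Green and purple stay clear of the diagonal finger line. I'll lower and grip.

To row units: 11.6 cm is 0.116, 11.2 cm is 0.112.

send_rows --plan '[[[-0.0015,-0.003,0.03,0,0,0],[-0.0015,-0.003,0.06,0,0,0],[-0.0015,-0.003,0.085,0,0,0],[-0.0015,-0.003,0.103,0,0,0],[-0.0015,-0.003,0.112,0,0,0],[-0.0015,-0.003,0.116,0,0,0],[-0.0015,-0.003,0.116,0,0,0],[-0.0015,-0.003,0.116,0,0,0]]]'

```text
clock: 16.92
tool_pos: [0.5427, 0.2112, 0.0319]
orientation: [-179.9, -0.0, -45.0]
force: [0.9, 0.8, -0.2]
opening: 0.0615
gripper_force: 0.0
```

send_rows --plan '[[[0,0,0,0,0,0],[0,0,0,0,0,0],[0,0,0,0,0,0],[0,0,0,0,0,0],[0,0,0,0,0,0],[0,0,0,0,0,0],[0,0,0,0,0,0],[0,0,0,0,0,0]]]' --fingers 0

```text
clock: 17.58
tool_pos: [0.5421, 0.2113, 0.0312]
orientation: [-180.0, -0.0, -45.0]
force: [-1.2, 0.6, 1.7]
opening: 0.0286
gripper_force: 30.0
```

To row units: -12 cm is -0.12, -11 cm is -0.11.

send_rows --plan '[[[0,0,-0.01,0,0,0],[0,0,-0.03,0,0,0],[0,0,-0.06,0,0,0],[0,0,-0.09,0,0,0],[0,0,-0.11,0,0,0],[0,0,-0.12,0,0,0],[0,0,-0.12,0,0,0],[0,0,-0.12,0,0,0]]]'

```text
clock: 18.25
tool_pos: [0.5416, 0.2111, 0.151]
orientation: [-180.0, 0.0, -45.0]
force: [-0.7, -1.4, -2.3]
opening: 0.0285
gripper_force: 30.0
```

```bash
python3 go.py .469 .001 .15 -45
```

```text
pos [0.5416 0.2111 0.151 ] [-1.7998e+02  3.0000e-02 -4.5050e+01] t 18.25 F [-0.7 -1.4 -2.3] op 0.0285
shift [ 9.74 19.98  0.09] turn [-0.02  0.03 -0.05]
```

To row units: 20 cm is 0.2, 19.1 cm is 0.191.

send_rows --plan '[[[0.008,0.016,0,0,0,0],[0.021,0.043,0,0,0,0],[0.036,0.074,0,0,0,0],[0.051,0.105,0,0,0,0],[0.066,0.136,0,0,0,0],[0.081,0.167,0,0,0,0],[0.093,0.191,0,0,0,0],[0.097,0.2,0,0,0,0]]]'

```text
clock: 18.92
tool_pos: [0.4657, -0.0021, 0.1493]
orientation: [179.8, 0.1, -45.2]
force: [0.5, -0.3, -0.8]
opening: 0.029
gripper_force: 30.0
```

send_rows --plan '[[[0,0,0.01,0,0,0],[0,0,0.025,0,0,0],[0,0,0.04,0,0,0],[0,0,0.05,0,0,0],[0,0,0.06,0,0,0],[0,0,0.065,0,0,0],[0,0,0.065,0,0,0],[0,0,0.065,0,0,0]]]'

```text
clock: 19.58
tool_pos: [0.4685, 0.001, 0.0855]
orientation: [179.9, 0.0, -45.0]
force: [0.6, 0.4, -0.8]
opening: 0.0289
gripper_force: 30.0
```

```bash
python3 go.py .469 .001 .042 -45
python3 - <<'E'
from ov import *
s=snap('side','s7.png');t=snap('top','t7.png');e=np.load('est.npz');f=e['cup'];G=(0,255,0);p=ctrl.get_obs()['tool_pos']
a=draw(s,'',(205,355,150,250),5,[(circ(f,.023,.032),(0,0,255)),(circ(p,.015,p[2]-.031),G)])
cv2.imwrite('pics/s7c.png',a)
E
```

```text
pos [0.4685 0.001  0.0855] [ 1.799e+02  4.000e-02 -4.503e+01] t 19.5833 F [ 0.6  0.4 -0.8] op 0.0289
shift [ 0.04 -0.04  4.35] turn [ 0.1   0.04 -0.03]
```

View pics/s7c.png

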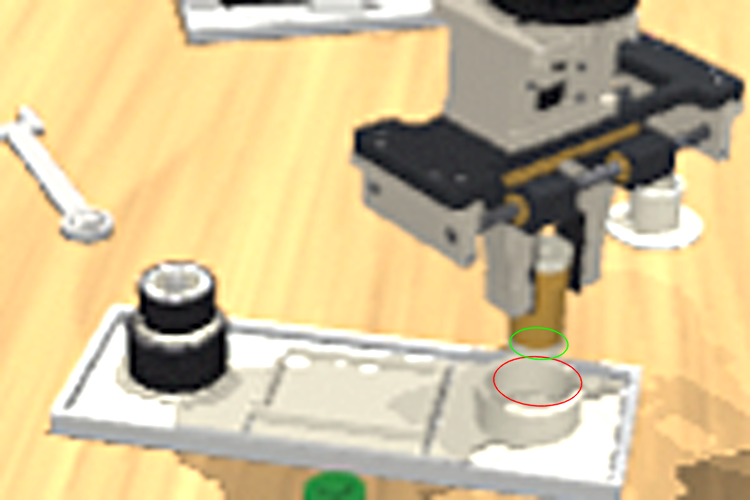

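The reels stand stacked at the left end. The filter (538,345) is over the cup (531,383), and about 2 mm towards +x centres it. I'll lower it in.

To row units: 4.35 cm is 0.0435, 4.3 cm is 0.043.

send_rows --plan '[[[0.0015,-0.0015,0.005,0,0,0],[0.0015,-0.0015,0.015,0,0,0],[0.0015,-0.0015,0.025,0,0,0],[0.0015,-0.0015,0.034,0,0,0],[0.0015,-0.0015,0.04,0,0,0],[0.0015,-0.0015,0.043,0,0,0],[0.0015,-0.0015,0.0435,0,0,0],[0.0015,-0.0015,0.0435,0,0,0]]]'

```text
clock: 20.35
tool_pos: [0.4712, 0.0012, 0.0425]
orientation: [180.0, 0.0, -45.0]
force: [-0.4, -0.1, -0.8]
opening: 0.0287
gripper_force: 30.0
```

send_rows --plan '[[[0,0,0.0005,0,0,0],[0,0,0.001,0,0,0],[0,0,0.001,0,0,0]]]'

```text
clock: 20.6
tool_pos: [0.4713, 0.0013, 0.0418]
orientation: [-180.0, -0.0, -45.0]
force: [-0.3, 0.6, -0.8]
opening: 0.029
gripper_force: 30.0
```

To row units: 0.15 cm is 0.0015, 0.1 cm is 0.001.

send_rows --plan '[[[0,0,0.001,0,0,0],[0,0,0.0015,0,0,0],[0,0,0.0015,0,0,0]]]'

```text
clock: 20.85
tool_pos: [0.4718, 0.0013, 0.041]
orientation: [-179.9, -0.1, -45.0]
force: [-2.7, 0.9, 10.0]
opening: 0.0287
gripper_force: 30.0
```

send_rows --plan '[[[0,0,0,0,0,0],[0,0,0,0,0,0],[0,0,0,0,0,0],[0,0,0,0,0,0],[0,0,0,0,0,0],[0,0,0,0,0,0]]]' --fingers 0.7

```text
clock: 21.35
tool_pos: [0.471, 0.0012, 0.04]
orientation: [180.0, 0.0, -45.0]
force: [-1.1, 0.3, -0.4]
opening: 0.0595
gripper_force: 0.0
```

To row units: -10.5 cm is -0.105, -9.5 cm is -0.095.

send_rows --plan '[[[0,0,-0.015,0,0,0],[0,0,-0.04,0,0,0],[0,0,-0.07,0,0,0],[0,0,-0.095,0,0,0],[0,0,-0.105,0,0,0],[0,0,-0.105,0,0,0]]]'

```text
clock: 21.85
tool_pos: [0.4728, 0.0017, 0.1479]
orientation: [-179.7, -0.1, -45.0]
force: [-0.4, 0.1, 0.3]
opening: 0.0614
gripper_force: 0.0
```

```bash
python3 go.py .4746 -.3457 .14 10.9
```

```text
pos [0.4728 0.0017 0.1479] [-1.7973e+02 -1.4000e-01 -4.5000e+01] t 21.85 F [-0.4  0.1  0.3] op 0.0614
shift [24.7  24.44  0.73] turn [ -0.18  -0.26 -55.9 ]
```

To row units: 20 cm is 0.2, 17.5 cm is 0.175, -53 degrees is -0.4417.

send_rows --plan '[[[0.015,0.015,0,0,0,-0.0417],[0.04,0.04,0,0,0,-0.1],[0.067,0.067,0,0,0,-0.1583],[0.094,0.094,0,0,0,-0.2167],[0.121,0.121,0,0,0,-0.275],[0.148,0.148,0,0,0,-0.3333],[0.175,0.175,0,0,0,-0.3917],[0.2,0.2,0,0,0,-0.4417]]]' --fingers 1

```text
clock: 22.52
tool_pos: [0.4705, -0.2674, 0.1441]
orientation: [-180.0, 0.1, 3.5]
force: [1.6, 1.1, 0.0]
opening: 0.0877
gripper_force: 0.0
```

send_rows --plan '[[[0,0,0,0,0,0],[0,0,0,0,0,0]]]'

```text
clock: 22.68
tool_pos: [0.4702, -0.2675, 0.1436]
orientation: [-180.0, 0.1, 3.0]
force: [-0.1, 0.4, -0.4]
opening: 0.0878
gripper_force: 0.0
```

```bash
python3 go.py .4746 -.3457 .14 10.9
```

```text
pos [ 0.4702 -0.2675  0.1436] [-1.7996e+02  1.3000e-01  3.0100e+00] t 22.6833 F [-0.1  0.4 -0.4] op 0.0878
shift [0.03 7.83 0.35] turn [-0.05  0.13 -7.89]
```

To row units: 7.8 cm is 0.078, 6.8 cm is 0.068, -7.9 degrees is -0.0658.

send_rows --plan '[[[0,0.02,0,0,0,-0.0208],[0,0.045,0,0,0,-0.0417],[0,0.068,0,0,0,-0.0658],[0,0.078,0,0,0,-0.0658],[0,0.078,0,0,0,-0.0658],[0,0.078,0,0,0,-0.0658],[0,0.078,0,0,0,-0.0658]]]'

```text
clock: 23.27
tool_pos: [0.4755, -0.3426, 0.1448]
orientation: [-180.0, 0.0, 11.1]
force: [-0.6, -0.6, -0.1]
opening: 0.0877
gripper_force: 0.0
```

```bash
python3 go.py .4746 -.3457 .007 10.9
python3 - <<'E'
from ov import *
s=load('s1.png');e=np.load('est.npz');tc,T=e['tc'],float(e['T'])
# numeric check of tee from side image: dark/steel silhouette vs model hull
u,v=w2pix(s,[*tc,.011]).astype(int);im=s['img'].astype(int)
w=im[v-14:v+14,u-22:u+22];wood=np.median(w.reshape(-1,3),0)
sat=w.max(2)-w.min(2);m=(sat<35).astype(np.uint8)
n,l,st,ce=cv2.connectedComponentsWithStats(m);k=1+np.argmax(st[1:,4]);print('img bbox',st[k,0]+u-22,st[k,1]+v-14,st[k,2:])
tee=[(-.032,-.0215),(.032,-.0215),(.032,.0005),(.011,.0215),(-.011,.0215),(-.032,.0005)]
P=np.array([w2pix(s,q) for z in(.003,.011,.019) for q in poly(tc,T,tee,z)]);print('model',P.min(0),P.max(0)-P.min(0))
E
```

```text
pos [ 0.4755 -0.3426  0.1448] [-1.7996e+02  3.0000e-02  1.1090e+01] t 23.2667 F [-0.6 -0.6 -0.1] op 0.0877
shift [-0.14  0.3  13.78] turn [-0.03  0.03  0.19]
img bbox 305 168 [ 19  11 142]
model [304.70751518 167.77289355] [20.36699091 10.45440568]
```

The side-view silhouette agrees with the tee pose to about 1 px. I'll go down and grip.

To row units: 13.7 cm is 0.137, 13.2 cm is 0.132.

send_rows --plan '[[[-0.0025,0.003,0.04,0,0,0],[-0.0025,0.003,0.075,0,0,0],[-0.0025,0.003,0.1,0,0,0],[-0.0025,0.003,0.12,0,0,0],[-0.0025,0.003,0.132,0,0,0],[-0.0025,0.003,0.137,0,0,0],[-0.0025,0.003,0.137,0,0,0],[-0.0025,0.003,0.137,0,0,0]]]'

```text
clock: 23.93
tool_pos: [0.4743, -0.3467, 0.0087]
orientation: [180.0, -0.0, 11.2]
force: [-1.0, -0.1, 0.4]
opening: 0.0879
gripper_force: 0.0
```

send_rows --plan '[[[0,0,0,0,0,0],[0,0,0,0,0,0],[0,0,0,0,0,0],[0,0,0,0,0,0],[0,0,0,0,0,0],[0,0,0,0,0,0],[0,0,0,0,0,0],[0,0,0,0,0,0]]]' --fingers 0

```text
clock: 24.6
tool_pos: [0.4738, -0.3472, 0.0082]
orientation: [180.0, -0.0, 11.1]
force: [0.5, -0.2, 0.8]
opening: 0.0422
gripper_force: 30.0
```

To row units: -12 cm is -0.12, -11 cm is -0.11.

send_rows --plan '[[[0,0,-0.01,0,0,0],[0,0,-0.03,0,0,0],[0,0,-0.06,0,0,0],[0,0,-0.09,0,0,0],[0,0,-0.11,0,0,0],[0,0,-0.12,0,0,0],[0,0,-0.12,0,0,0],[0,0,-0.12,0,0,0]]]'

```text
clock: 25.27
tool_pos: [0.4736, -0.3469, 0.1281]
orientation: [-180.0, -0.0, 11.1]
force: [0.3, -0.3, -1.1]
opening: 0.0419
gripper_force: 30.0
```

```bash
python3 go.py .5645 -.0075 .127 -5.3;  python3 - <<'E'
from ov import *
s=snap('side','s8.png');p=ctrl.get_obs()['tool_pos']
tee=[(-.032,-.0215),(.032,-.0215),(.032,.0005),(.011,.0215),(-.011,.0215),(-.032,.0005),(-.032,-.0215)]
z=p[2]-.008
cv2.imwrite('pics/s8c.png',draw(s,'',(260,360,100,200),5,[(poly(p[:2],-169,tee,z),(0,255,0)),(poly(p[:2],-169,tee,z+.022),(0,255,0))]))
E
```

```text
pos [ 0.4736 -0.3469  0.1281] [-1.7999e+02 -4.0000e-02  1.1120e+01] t 25.2667 F [ 0.3 -0.3 -1.1] op 0.0419
shift [ 15.46 -31.55   0.13] turn [-1.000e-02 -4.000e-02  1.642e+01]
```

To row units: -23.8 cm is -0.238, -20.5 cm is -0.205, 15 degrees is 0.125.

send_rows --plan '[[[0.007,-0.014,0,0,0,0.0083],[0.02,-0.04,0,0,0,0.025],[0.036,-0.073,0,0,0,0.0417],[0.052,-0.106,0,0,0,0.0583],[0.068,-0.139,0,0,0,0.075],[0.084,-0.172,0,0,0,0.0917],[0.1,-0.205,0,0,0,0.1083],[0.116,-0.238,0,0,0,0.125]]]'

```text
clock: 25.98
tool_pos: [0.5407, -0.0895, 0.1263]
orientation: [180.0, 0.2, -4.0]
force: [0.9, -0.8, -0.9]
opening: 0.0421
gripper_force: 30.0
```

send_rows --plan '[[[0,0,0,0,0,0],[0,0,0,0,0,0]]]'

```text
clock: 26.15
tool_pos: [0.5411, -0.0894, 0.1263]
orientation: [180.0, 0.2, -3.7]
force: [-1.0, -0.8, -0.7]
opening: 0.0424
gripper_force: 30.0
```

```bash
python3 go.py .5645 -.0075 .127 -5.3
```

```text
pos [ 0.5411 -0.0894  0.1263] [179.97   0.18  -3.68] t 26.15 F [-1.  -0.8 -0.7] op 0.0424
shift [ 1.81 -8.32 -0.08] turn [0.03 0.18 1.62]
```

To row units: -8.3 cm is -0.083, -8.1 cm is -0.081, 1.6 degrees is 0.0133.

send_rows --plan '[[[0.004,-0.02,0,0,0,0.0042],[0.01,-0.045,0,0,0,0.0083],[0.015,-0.07,0,0,0,0.0133],[0.018,-0.081,0,0,0,0.0133],[0.018,-0.083,0,0,0,0.0133],[0.018,-0.083,0,0,0,0.0133],[0.018,-0.083,0,0,0,0.0133]]]'

```text
clock: 26.73
tool_pos: [0.5644, -0.0107, 0.1274]
orientation: [180.0, 0.1, -5.5]
force: [0.0, -0.5, -1.2]
opening: 0.0425
gripper_force: 30.0
```

To row units: 9 cm is 0.09, 5.5 cm is 0.055.

send_rows --plan '[[[0,0,0.015,0,0,0],[0,0,0.035,0,0,0],[0,0,0.055,0,0,0],[0,0,0.073,0,0,0],[0,0,0.085,0,0,0],[0,0,0.09,0,0,0],[0,0,0.09,0,0,0],[0,0,0.09,0,0,0]]]'

```text
clock: 27.4
tool_pos: [0.5653, -0.0103, 0.0384]
orientation: [180.0, 0.0, -5.5]
force: [0.4, -0.4, -0.5]
opening: 0.0423
gripper_force: 30.0
```

```bash
python3 go.py .5645 -.0075 .020 -5.3
```

```text
pos [ 0.5653 -0.0103  0.0384] [179.99   0.    -5.5 ] t 27.4 F [ 0.4 -0.4 -0.5] op 0.0423
shift [-0.1  -0.28  1.84] turn [ 0.01  0.   -0.2 ]
```

send_rows --plan '[[[-0.001,-0.0025,0.005,0,0,0],[-0.001,-0.0025,0.011,0,0,0],[-0.001,-0.0025,0.016,0,0,0],[-0.001,-0.0025,0.0185,0,0,0],[-0.001,-0.0025,0.019,0,0,0],[-0.001,-0.0025,0.019,0,0,0],[-0.001,-0.0025,0.019,0,0,0]]]'

```text
clock: 27.98
tool_pos: [0.5646, -0.007, 0.0192]
orientation: [180.0, -0.0, -5.5]
force: [-0.5, -0.5, -1.0]
opening: 0.0423
gripper_force: 30.0
```

To row units: 0.05 cm is 0.0005.

send_rows --plan '[[[0,0,0.0005,0,0,0],[0,0,0.0005,0,0,0],[0,0,0.0005,0,0,0]]]'

```text
clock: 28.23
tool_pos: [0.5645, -0.007, 0.0187]
orientation: [-180.0, -0.0, -5.5]
force: [-0.5, 0.0, -0.2]
opening: 0.0421
gripper_force: 30.0
```

Release and retreat.

send_rows --plan '[[[0,0,0,0,0,0],[0,0,0,0,0,0],[0,0,0,0,0,0],[0,0,0,0,0,0],[0,0,0,0,0,0],[0,0,0,0,0,0]]]' --fingers 0.85

```text
clock: 28.73
tool_pos: [0.5645, -0.007, 0.0187]
orientation: [-180.0, -0.0, -5.5]
force: [-0.1, -0.2, 0.3]
opening: 0.0731
gripper_force: 0.0
```

To row units: -15 cm is -0.15, -12 cm is -0.12.

send_rows --plan '[[[0,0,-0.015,0,0,0],[0,0,-0.04,0,0,0],[0,0,-0.08,0,0,0],[0,0,-0.12,0,0,0],[0,0,-0.15,0,0,0],[0,0,-0.15,0,0,0]]]'

```text
clock: 29.23
tool_pos: [0.5682, -0.0066, 0.176]
orientation: [-179.8, -0.6, -5.4]
force: [1.9, -0.4, -0.1]
opening: 0.0746
gripper_force: 0.0
```

To row units: 26 cm is 0.26, 24 cm is 0.24.

send_rows --plan '[[[0,0.04,0,0,0,0],[0,0.08,0,0,0,0],[0,0.12,0,0,0,0],[0,0.16,0,0,0,0],[0,0.2,0,0,0,0],[0,0.24,0,0,0,0],[0,0.26,0,0,0,0],[0,0.26,0,0,0,0]]]'

```text
clock: 29.9
tool_pos: [0.5387, -0.2696, 0.1681]
orientation: [180.0, 0.0, -5.7]
force: [0.8, 0.6, 0.8]
opening: 0.0744
gripper_force: 0.0
```

Run:
```python
from ov import *
t=snap('top','t9.png');s=snap('side','s9.png');e=np.load('est.npz');yaw=float(e['yaw']);u=np.array([np.cos(np.radians(yaw)),np.sin(np.radians(yaw))])
c=e['c']+[.001,0];G=(0,255,0);R=(0,0,255)
tee=[(-.032,-.0215),(.032,-.0215),(.032,.0005),(.011,.0005),(.011,.0215),(-.011,.0215),(-.011,.0005),(-.032,.0005),(-.032,-.0215)]
b=draw(t,'',(236,311,135,265),4.6,[(poly(c,yaw+180,tee,.021),G),(circ(c+.095*u,.021,.068),R),(circ(c-.095*u,.015,.068),R)])
a=draw(s,'',(210,340,190,255),3.4,[]);b2=np.zeros((598,442,3),np.uint8);b2[:a.shape[0],:a.shape[1]]=a
d=draw(t,'',(120,220,190,275),4.2,[]);b2[230:230+d.shape[0],:d.shape[1]]=d
cv2.imwrite('pics/final.png',np.hstack([b[:598],b2]))
```

```text
(no output)
```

View pics/final.png

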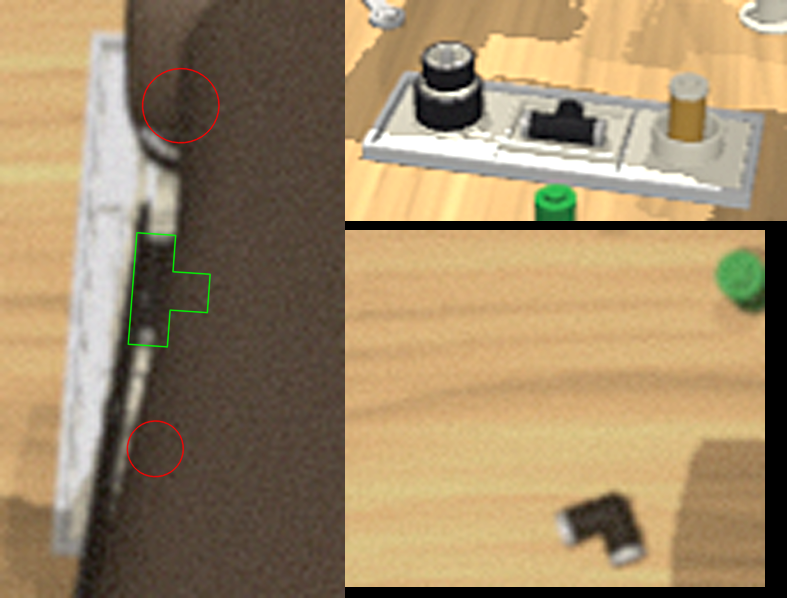

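The side view shows the reels stacked on the post (448,90), the tee flat in mid-pocket (567,123), and the filter upright in the cup (688,105). The elbow and empty reel were not moved. Handing in.

```bash
python3 -c "
from plant import ctrl
print(ctrl.close_job())"
```

```text
the job is handed in; nothing more can be done
None
```

I handed the job in at about 30 s. The last side view shows both reels on the post, the filter upright in the cup and the tee flat in the pocket, with everything released and the elbow and empty reel left in place; no verdict came back.

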